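Hang the sample basket and close the conditioning trough

ROBOT

A 7-joint arm with a two-finger parallel gripper is mounted at the origin on the work surface. World frame = base frame: x ahead of the robot, y to its left, z up, the work surface at z = 0. Lengths are in m, angles in rad, forces in N, time in s.
With the tool pointing down it reaches from about 0.4 to 0.85 m from the base axis. Payload 10.4 kg.
Tool frame: the origin (TCP) lies midway between the tips of the shut fingers; the grasp point (between the pads) lies 19 mm behind it; y points along the fingers, x is the direction in which the jaws open and shut, and the axes are right-handed (so a half turn about y gives the same grasp; the last joint's range is limited). The gripper opens to 87 mm and grips with 3 to 60 N. Pads are 19 mm wide; open, the fingers measure 117 mm over their backs; the gripper's body (75 mm by 190 mm) begins 51 mm behind the grasp point.
Start: joints at [-1.224, 0.332, -0.065, 1.46, 0.022, 1.35, -0.088], TCP at [0.226, 0.583, 0.223] pointing down, gripper open.
Joint ranges: [-2.6, 2.6], [-0.5, 2.12], [-1.47, 1.34], [0.16, 2.42], [-1.27, 4.41], [0.06, 2.06], [-2.6, 2.6]. Speed limits (rad/s): [2.22, 2.22, 2.79, 2.79, 3.14, 3.14, 3.14].

INTERFACE

Orientations are given as a unit quaternion [x, y, z, w].
In Python, from bench import * gives the robot as it stands.
- The arm moves only by the tool jog_arm, never from a script. Its argument "commands" is a list of rows, each an object with "translation": the shift along the world's x, y, z in mm, a list of three; "twist": the turn about the world's z in rad. A call has 1 to 20 rows; each row shifts and turns the commanded pose from where the row before left it; what a row does not reach is not made up. A row lasts 1/10 s, in which the tool goes at most 50 mm and 8.59 degrees, less where a joint would pass 70% of its speed; a pose out of reach is approached as far as the arm can. A call is refused whole if a number of a shift passes 50 or a number of a turn 0.15, either way. A call with a gripper value outside its range is refused whole. "grip" is the closure, from 0 (fully open) to 1 (shut), set as the call begins (left out, the last holds). The fingers move at their own pace and stop on an object; "grip_force" is the grip in N (left out, the last holds). Time passes only in rows, so rows that do not move let the fingers close. It gives the time, the measured TCP pose, the force and the opening at its end, in the units of the state.
- read_state(): the state, without advancing time (a new reading comes with each control period).
- camera(name): name is "scene" or "top"; returns a dict with "img" (384x512x3 uint8, red, green, blue), "fx", "fy", "cx", "cy" (pixels), "cam_to_world" (4x4, takes a point from camera to world coordinates). Camera axes: x right, y down, z forward; pixel columns grow to the right and rows downward; lengths in m; the calibration is good to about 2 mm. A picture is of the moment at which its call begins. There is no depth.
- close_job(): hands the job in, once; it reports no verdict.
The state is a dict: "time": time; "joint_positions": joint angles; "joint_vel": joint speeds; "joint_torque": joint torques, N m; "ee_pos": TCP position; "eef_rot": TCP orientation; "ft_force": force on the tool from outside, world axes, zero at the start; "torque": the same for the moment, N m; "width": finger opening in m.
Only numpy, scipy, OpenCV 4.12 (cv2) and the standard library are available. Lean on these libraries where they do the work, as an engineer would, in place of code of your own. Each camera call takes 0.05 s, during which the arm holds its last target.

TASK

Load the conditioning trough: hook the steel sample basket's bent lip over the trough's end wall so that the basket hangs upright inside the trough, near the middle of that wall, and let go of it. Then close the trough with the orange cover by sliding it off its parking shelf, without lifting it away or letting it fall off, until it drops into the recess of the rim and lies fully down, flat and flush between the blue lips. Leave the jars, beaker, bottle, probe, weight and spatula standing or lying where they are.

Things in the scene. Friction and masses are not known exactly. Their poses are not given: they have to be found in the camera images.
- basket_handle (a point): Centre of the blue grip block (12 x 40 x 34 mm in x, y, z) on top of the loose steel sample basket (200 g), 85 mm above the basket's underside. Axes: z up, +x from the basket box to its hook lip.
- hook (a point): Middle of the underside of the basket's bent lip, 21 mm straight below the grip block's centre; same axes. Lip 60 mm wide in y, 4 mm thick. The hook gap under it is 14 mm wide, x = -7 to +7 mm, between the 4 mm back plate (on -x) and the lip's 4 mm downturned end (on +x), which reaches 18 mm down.
- basket_box (a point): Centre of the basket's open perforated box with two coloured sample discs in it: 56 mm (x) x 76 mm (y) x 40 mm high; 38 mm to -x of the grip block's centre and 65 mm below it. Same axes.
- cover_centre (a point): Centre of the loose orange cover, a plain flat slab 140 mm (x) x 120 mm (y) x 12 mm thick, no handle, about 220 g; looks the same after a half turn. Starts lying on the trough's steel parking shelf, its x roughly along the trough's x.
- seat (a point): Centre of the recess in the fixed trough's rim, on the level of its seat faces, 80 mm above the table. Axes: z up, x from the parking shelf to the end wall. Recess 148 mm (x) x 128 mm (y); seat faces are 14 mm wide strips along both long sides. Bounded by blue lips at y = +-64 and blue stops at x = +74 mm, all 12 mm high. A seated cover's centre is 6 mm above this point.
- shelf (a point): Middle of the shelf edge where the recess begins, on top of the steel parking shelf: 74 mm in -x of seat and 6 mm above it; same axes. The shelf is flat, 200 mm long (x = -200 to 0) and 170 mm wide, its other three sides open. Two blue guides, 6 mm high, flare out on it from y = +-64 mm at x = 0 to about +-78 mm at x = -20; lips and stops also stand 6 mm above the shelf.
- rim (a point): Middle of the top edge of the trough's steel end wall, 94 mm in +x from seat, same height (80 mm) and axes. The wall is 8 mm thick and 100 mm wide between the side walls; the trough's inside (100 mm wide, floor 8 mm above the table) is on the -x side. A 16 mm slit between the blue stops and the wall stays open for the hook. Hung right, the grip block's centre is about 21 mm above it.
- jar_a: Amber sample jar with steel lid, 68 mm across, 105 mm high; origin at the underside. Bystander.
- jar_b: Green glass jar with red lid, 64 mm across, 90 mm high; origin at the underside. Bystander.
- beaker: Clear open beaker, 68 mm across, 85 mm high; origin at the underside. Bystander.
- bottle: White bottle with blue cap, 60 mm across, 150 mm high; origin at the underside. Bystander.
- probe: Aluminium cylinder probe standing on its 50 mm disc, 75 mm high; origin at the underside. Bystander.
- weight: Brass calibration weight with knob, 56 mm across, 68 mm high; origin at the underside. Bystander.
- spatula: Spatula lying on the table, 190 mm long; origin at its underside, near the middle. Bystander.
- basket: The whole basket; origin under the box side of its back plate: 11 mm to -x of the grip block's centre and 85 mm below it. Axes as basket_handle.
- cover: The whole cover; origin at the centre of its underside, 6 mm below cover_centre.

How it is judged:
On the way, in this order (a step that is already met when the one before it is completed fails the run):
1. The basket hangs inside the trough by its lip over the end wall, let go, before the cover is in its recess (x of basket_handle in the frame of rim between -0.009 and 0.009 m and y of basket_handle in the frame of rim between -0.025 and 0.025 m and z of basket_handle in the frame of rim between 0.015 and 0.027 m and x of basket_box in the frame of rim below -0.02 m and angle between basket_handle's own z axis and vertical below 0.15 rad and contact force between the fingers and basket below 0.05 N and z of cover_centre in the frame of seat above 0.0085 m), for 0.3 s.
2. The cover lies seated and level in the recess of the rim (x of cover_centre in the frame of seat between -0.0065 and 0.0065 m and y of cover_centre in the frame of seat between -0.0065 and 0.0065 m and z of cover_centre in the frame of seat between 0.003 and 0.008 m and angle between cover_centre's own z axis and vertical below 0.02 rad), for 0.2 s.
At the end, for the whole second after the job is handed in: Basket hangs inside off the end wall: grip within 9 mm of the wall plane, 25 mm of its middle, 15-27 mm above its top, upright within 0.15 rad. Cover in the recess: centre within 6.5 mm along and across, 3-8 mm above the seat, level within 0.02 rad. Both at rest, let go (all of step 2 and x of basket_handle in the frame of rim between -0.009 and 0.009 m and y of basket_handle in the frame of rim between -0.025 and 0.025 m and z of basket_handle in the frame of rim between 0.015 and 0.027 m and x of basket_box in the frame of rim below -0.02 m and angle between basket_handle's own z axis and vertical below 0.15 rad and linear speed of each of basket, cover below 0.02 m/s and angular speed of each of basket, cover below 0.2 rad/s and contact force between the fingers and basket below 0.05 N); the robot touches nothing.
It fails at once if A bystander is moved more than 30 mm or tipped over (distance of any of jar_a, jar_b, beaker, bottle, probe, weight, spatula from where it was at the start of the episode above 0.03 m or angle between any of jar_a, jar_b, beaker, bottle, probe, weight's own z axis and vertical above 0.5 rad).
It fails at once if The cover is lifted away (its centre more than 45 mm above the seat faces) (z of cover_centre in the frame of seat above 0.045 m).
It fails at once if The cover falls off the trough or into it (z of cover_centre in the frame of seat below -0.015 m).
It also fails if it takes over 69 s, if anything falls off the work surface, if the arm or the gripper's body presses on something with over 40 N, if the wrist force passes 120 N, or if a joint passes its speed limit or range.

## Working session

There is one attempt and no reset: what is moved stays moved. The work goes in short steps, Python scripts to look and compute and a tool call to move; the robot and the scene stay as the last step left them, time stands still between calls to the robot, and variables do not carry over. Pictures are saved under pics/ and viewed, and the job is handed in when it is done.

Besides the shell and the picture viewer there is one more tool, called after "Request:" as name([rows], argument=value, ...), one row to a line, values as JSON. jog_arm: Moves the arm, as the interface text tells. Its arguments: {"type":"object","properties":{"commands":{"type":"array"},"grip":{"type":"number"},"grip_force":{"type":"number"}},"required":["commands"]}

```bash
mkdir -p pics; ls
cat > h.py <<'E'
from bench import *
import numpy as np, cv2
def snap(n,tag):
    c=camera(n); cv2.imwrite(f'pics/{tag}.png',c['img'][:,:,::-1]); np.savez(f'pics/{tag}.npz',**{k:np.array(v) for k,v in c.items()}); return c
def ray(c,u,v):
    M=np.array(c['cam_to_world']); d=M[:3,:3]@np.array([(u-c['cx'])/c['fx'],(v-c['cy'])/c['fy'],1.]); return M[:3,3],d
def onz(c,u,v,z):
    o,d=ray(c,u,v); return o+d*(z-o[2])/d[2]
def proj(c,p):
    M=np.linalg.inv(np.array(c['cam_to_world'])); q=M[:3,:3]@np.array(p)+M[:3,3]; return np.array([c['fx']*q[0]/q[2]+c['cx'],c['fy']*q[1]/q[2]+c['cy']])
def load(tag): return dict(np.load(f'pics/{tag}.npz'))
E
python3 - <<'E'
from h import *
for n in('top','scene'):
    c=snap(n,n+'0'); print(n,c['fx'],c['cx'],c['cy'],np.round(c['cam_to_world'],3).tolist())
s=read_state(); print(s['time'],s['ee_pos'],s['eef_rot'],s['width'])
E
```

```text
pics
top 490.4017887250638 251.91815157509157 190.33616170357448 [[-0.014, -0.993, 0.117, 0.434], [-1.0, 0.013, -0.01, 0.003], [0.009, -0.117, -0.993, 1.567], [0.0, 0.0, 0.0, 1.0]]
scene 391.37566791159304 257.02929666339026 191.1958375789545 [[-0.631, 0.673, -0.386, 1.064], [0.775, 0.541, -0.325, 0.369], [-0.01, -0.504, -0.863, 1.065], [0.0, 0.0, 0.0, 1.0]]
0.1 [0.22578188 0.58243799 0.22184278] [ 0.58366164  0.39921696 -0.39990019 -0.58313356] 0.0869405916352019
```

View pics/top0.png

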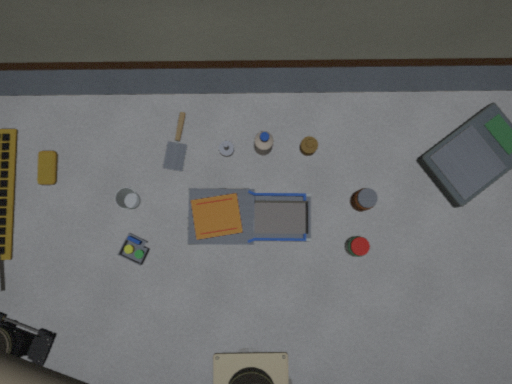

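View pics/scene0.png

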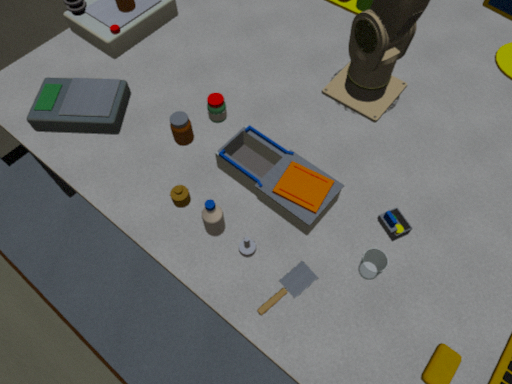

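The top view shows the trough at about (190–310, 188–244), with its shelf on the left (world +y) and the end wall on the right. The orange cover is at (217,216), the basket at (134,249) and the beaker at (130,200). I'll zoom in next.

Run:
```python
import cv2
a=cv2.imread('pics/top0.png'); s=cv2.imread('pics/scene0.png')
cv2.imwrite('pics/z1.png',cv2.resize(a[175:255,180:325],None,fx=5.5,fy=5.5,interpolation=cv2.INTER_CUBIC))
cv2.imwrite('pics/z2.png',cv2.resize(a[225:275,110:160],None,fx=10,fy=10,interpolation=cv2.INTER_CUBIC))
cv2.imwrite('pics/z3.png',cv2.resize(s[195:250,365:425],None,fx=10,fy=10,interpolation=cv2.INTER_CUBIC))
cv2.imwrite('pics/z4.png',cv2.resize(s[120:240,205:350],None,fx=5,fy=5,interpolation=cv2.INTER_CUBIC))
```

```text
(no output)
```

View pics/z1.png

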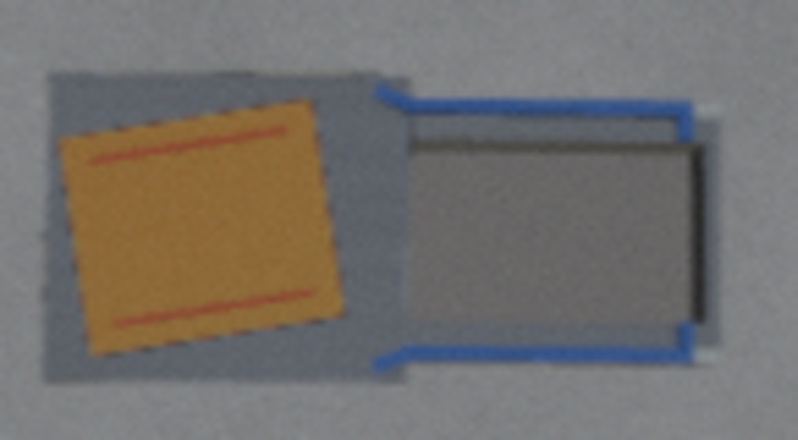

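View pics/z2.png

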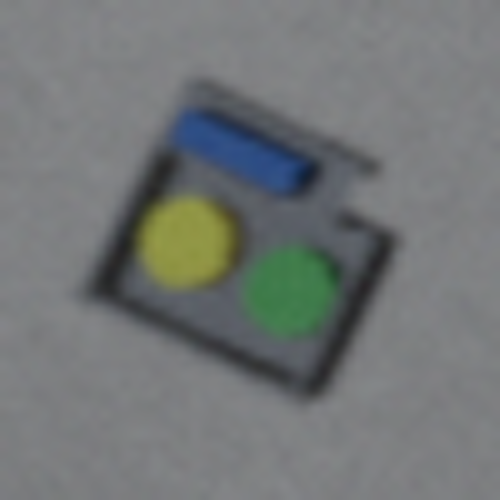

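View pics/z3.png

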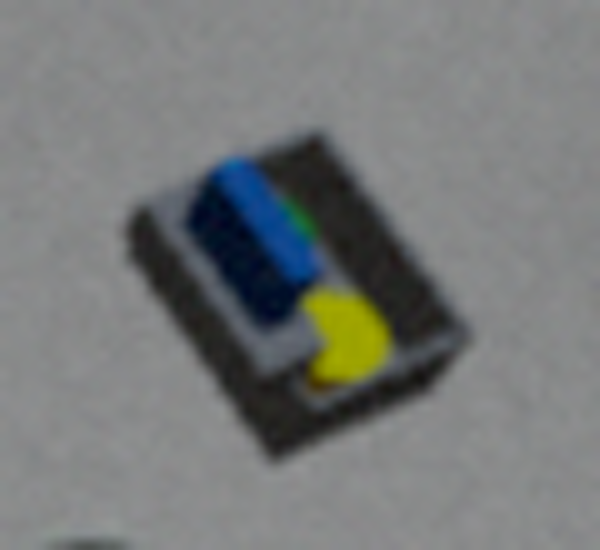

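View pics/z4.png

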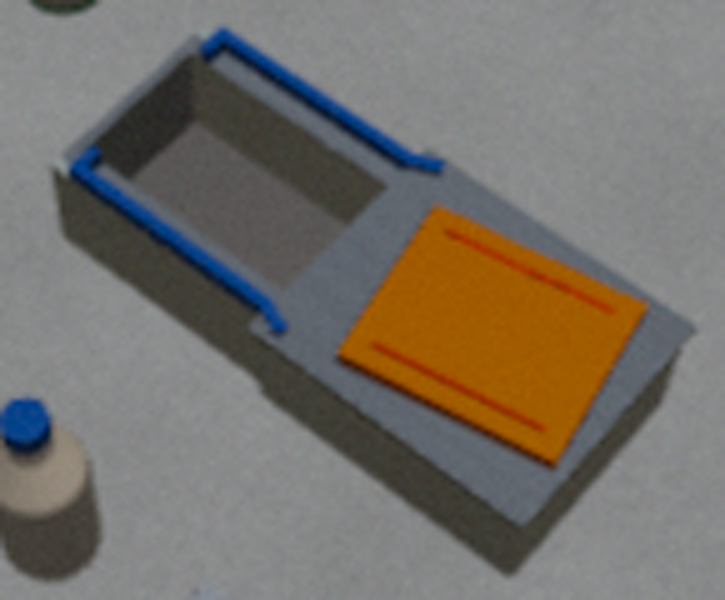

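The basket's lip points to world +x, slightly −y, so it needs about −68° of turn. Next I'll measure the blue block, trough and cover with masks.

Run:
```python
from h import *
from scipy.spatial.transform import Rotation as R
s=read_state(); print('jaw x,y,z axes\n',np.round(R.from_quat(s['eef_rot']).as_matrix(),3))
T=load('top0');S=load('scene0')
def hsv(c): return cv2.cvtColor(c['img'],cv2.COLOR_RGB2HSV)
def comps(m,c):
    n,l,st,ce=cv2.connectedComponentsWithStats(m.astype(np.uint8));
    return [(l==i) for i in range(1,n) if st[i,4]>=12]
for nm,c in(('top',T),('scene',S)):
    h=hsv(c)
    for col,lo,hi in(('blue',105,125),('orange',8,20),('yellow',25,35),('green',45,80)):
        m=(h[...,0]>=lo)&(h[...,0]<=hi)&(h[...,1]>110)
        for k in comps(m,c):
            v,u=np.nonzero(k); cn=cv2.minAreaRect(np.c_[u,v].astype(np.float32))
            print(nm,col,k.sum(),np.round([u.mean(),v.mean()],2),np.round(cn[0],1),np.round(cn[1],1),round(cn[2],1))
```

```text
jaw x,y,z axes
 [[ 0.361 -0.    -0.932]
 [ 0.932 -0.001  0.361]
 [-0.001 -1.    -0.   ]]
top blue 62 [264.18 136.16] [264. 136.] [8. 8.] 90.0
top blue 169 [278.82 194.18] [277.1 194. ] [56.5  6.2] 6.1
top blue 154 [280.43 238.69] [276.5 237.5] [ 6.  57.1] 88.9
top blue 57 [133.67 239.65] [133.7 239.6] [13.4  4. ] 26.6
top orange 2454 [255.64  63.45] [255.5  63.4] [  6.4 511.1] 89.4
top orange 174 [308.25 145.59] [308.5 145. ] [16. 15.] 90.0
top orange 1818 [216.24 215.9 ] [216.2 215.9] [39.5 46.2] 81.0
top orange 95 [356.31 202.23] [356.6 202.2] [18.8  9.8] 63.4
top yellow 64 [128.5  248.56] [128.5 248.5] [7. 9.] 90.0
top green 52 [138.77 253.48] [138.6 253.4] [6.9 7.8] 33.7
scene blue 157 [502.55   4.99] [500.   7.] [14. 22.] 90.0
scene blue 194 [267.74 139.55] [269.4 140.3] [53.6  6.4] 28.9
scene blue 222 [239.27 167.27] [240.4 168.6] [54.1  7.8] 41.3
scene blue 84 [209.51 204.39] [209.5 204.5] [9. 9.] 90.0
scene blue 122 [389.85 218.63] [390.  218.5] [15.7  9.2] 54.5
scene orange 175 [125.46   4.72] [125.    5.5] [11. 18.] 90.0
scene orange 336 [182.75 133.92] [182.3 133. ] [22.7 
[... 726 characters left out ...]
 78.94] [349.9  78.3] [9.4 2.2] 63.4
scene yellow 63 [399.35 227.92] [399. 228.] [8. 8.] 90.0
scene yellow 15 [443.6 355.4] [443.9 355.4] [3.9 6.7] 56.3
scene yellow 41 [449.66 358.17] [449.6 358.6] [ 6.1 13.8] 29.7
scene yellow 12 [507.08 355.  ] [507. 355.] [4.5 4.5] 63.4
scene yellow 166 [441.4  373.11] [441.7 372.9] [19.8 23.2] 30.5
scene yellow 68 [503.93 367.74] [503.1 367.7] [16.9 14. ] 81.3
scene yellow 24 [454.92 363.  ] [455.2 362.6] [6.3 6.3] 26.6
scene yellow 12 [504.75 381.5 ] [505.  381.5] [8. 3.] -0.0
scene green 47 [365.06   4.45] [365.5   4.5] [9. 9.] 90.0
scene green 456 [47.78 96.66] [47.7 96.8] [16.3 33.2] 23.2
scene green 58 [217.09 108.71] [216.3 108.5] [ 7.1 16.5] 82.9
```

```bash
cat >> h.py <<'E'
def softc(c,box,col,thr=.25):
    u0,u1,v0,v1=box; im=cv2.GaussianBlur(c['img'],(0,0),.5).astype(float)[v0:v1,u0:u1]
    # chroma-ratio weights: insensitive to brightness of a face
    r=(im[...,2]-im[...,0])/(im.max(2)+1) if col=='blue' else (im[...,0]-im[...,2])/(im.max(2)+1)
    bg=np.median(r) if col=='blue' else np.percentile(r,20)
    hi=np.percentile(r,99); w=np.clip((r-bg)/(hi-bg),0,1); w[w<thr]=0
    v,u=np.mgrid[v0:v1,u0:u1]; W=w.sum(); cu,cv_=(w*u).sum()/W,(w*v).sum()/W
    C=np.cov(np.c_[u.ravel(),v.ravel()].T,aweights=w.ravel()); return np.array([cu,cv_]),C,w
def tri(a,pa,b,pb):
    oa,da=ray(a,*pa);ob,db=ray(b,*pb);da/=np.linalg.norm(da);db/=np.linalg.norm(db)
    t=np.linalg.lstsq(np.c_[da,-db],ob-oa,rcond=None)[0];p,q=oa+da*t[0],ob+db*t[1];return (p+q)/2,np.linalg.norm(p-q)
E
python3 - <<'E'
from h import *
T=load('top0');S=load('scene0')
for thr in(.2,.4,.6):
    pt,C,w=softc(T,(120,148,230,249),'blue',thr); ps,_,_=softc(S,(376,404,205,233),'blue',thr)
    ev,V=np.linalg.eigh(C);d=V[:,1]
    a=onz(T,*(pt+d*6),.085)-onz(T,*(pt-d*6),.085)
    print('block',thr,pt,ps,onz(T,*pt,.085).round(4),onz(S,*ps,.085).round(4),tri(T,pt,S,ps),'axis deg',np.degrees(np.arctan2(a[1],a[0])))
h=cv2.cvtColor(T['img'],cv2.COLOR_RGB2HSV);m=((h[...,0]>=4)&(h[...,0]<=22)&(h[...,1]>100)).astype(np.uint8);m[:180]=0;m[250:]=0;m[:,:185]=0;m[:,250:]=0
cn=max(cv2.findContours(m,0,2)[0],key=cv2.contourArea);box=cv2.boxPoints(cv2.minAreaRect(cn))
print('cover top',[onz(T,*b,.092).round(4) for b in box], onz(T,*np.mean(np.argwhere(m)[:,::-1],0),.092))
m2=cv2.inRange(cv2.cvtColor(S['img'],cv2.COLOR_RGB2HSV),(4,100,30),(22,255,255));m2[:155]=0;m2[220:]=0;m2[:,:265]=0;m2[:,340:]=0
print('cover scene',onz(S,*np.mean(np.argwhere(m2)[:,::-1],0),.092))
# discs
for nm,b in(('y',(125,132,245,252)),):
    pass
# blue lips top view: per-column centroid
for nm,(v0,v1) in(('up',(188,200)),('dn',(233,244))):
    pts=[]
    for u in range(258,300):
        im=T['img'][v0:v1,u].astype(float); r=(im[:,2]-im[:,0])/(im.max(1)+1); w=np.clip(r-.2,0,None); pts.append((u,(w*np.arange(v0,v1)).sum()/w.sum(),w.sum()))
    pts=np.array(pts);k=np.polyfit(pts[:,0],pts[:,1],1);P=[onz(T,u,np.polyval(k,u),.089) for u in(258,299)]
    print(nm,k,np.round(P,4),pts[:,2].mean(), np.degrees(np.arctan2(*(P[1]-P[0])[[1,0]])))
E
```

```text
block 0.2 [133.76392574 239.7342658 ] [390.00379034 218.47900116] [0.4638 0.3451 0.085 ] [0.4629 0.3434 0.085 ] (array([0.46395422, 0.34400554, 0.08724697]), np.float64(0.0011901702472476513)) axis deg 66.49811250116338
block 0.4 [133.89579409 239.77928394] [390.00828221 218.39090415] [0.4636 0.3447 0.085 ] [0.4626 0.3433 0.085 ] (array([0.46376297, 0.34375059, 0.08722388]), np.float64(0.0009048524303252492)) axis deg 66.14556992890522
block 0.6 [133.74109107 239.65102563] [390.06770896 218.33063966] [0.464  0.3452 0.085 ] [0.4624 0.3433 0.085 ] (array([0.46415667, 0.34388441, 0.08836039]), np.float64(0.0010565309590642846)) axis deg 65.72402522888684
cover top [array([0.5813, 0.1755, 0.092 ]), array([0.6015, 0.0371, 0.092 ]), array([0.4825, 0.0196, 0.092 ]), array([0.4628, 0.1569, 0.092 ])] [0.53167008 0.09710348 0.092     ]
cover scene [0.53359741 0.09709678 0.092     ]
up [8.73943540e-03 1.91625802e+02] [[ 0.5971 -0.0299  0.089 ]
 [ 0.5944 -0.1543  0.089 ]] 0.9926735725787668 -91.23326738267903
dn [9.01853002e-03 2.36361277e+02] [[ 0.4618 -0.0278  0.089 ]
 [ 0.459  -0.1509  0.089 ]] 0.9544385975197519 -91.28839461440762
```

Run:
```python
from h import *
T=load('top0');S=load('scene0')
g=T['img'].astype(float)
print('wall rgb'); 
for u in range(303,318): print(u,g[204:230,u].mean(0).round(0))
print('shelf end')
for u in range(184,194): print(u,g[200:232,u].mean(0).round(0))
print('blue')
b=(g[...,2]-g[...,0])/(g.max(2)+1)
for u in list(range(244,256))+list(range(298,312)): print(u,b[191:196,u].mean().round(2),b[236:242,u].mean().round(2), b[198:200,u].mean().round(2), b[233:235,u].mean().round(2))
```

```text
wall rgb
303 [104. 101. 101.]
304 [101.  99.  99.]
305 [80. 79. 78.]
306 [50. 50. 49.]
307 [46. 47. 48.]
308 [75. 79. 84.]
309 [ 91.  96. 102.]
310 [104. 107. 112.]
311 [119. 121. 124.]
312 [126. 128. 130.]
313 [126. 128. 130.]
314 [127. 128. 130.]
315 [127. 129. 131.]
316 [127. 129. 131.]
317 [128. 130. 132.]
shelf end
184 [128. 129. 132.]
185 [128. 130. 132.]
186 [127. 129. 131.]
187 [122. 124. 126.]
188 [108. 111. 115.]
189 [ 96. 100. 107.]
190 [ 95.  97. 103.]
191 [100.  97.  95.]
192 [110.  98.  85.]
193 [121. 100.  74.]
blue
244 0.12 0.11 0.1 0.1
245 0.12 0.11 0.11 0.12
246 0.11 0.12 0.12 0.1
247 0.15 0.17 0.11 0.12
248 0.25 0.25 0.11 0.1
249 0.34 0.31 0.13 0.12
250 0.39 0.33 0.11 0.12
251 0.4 0.33 0.1 0.1
252 0.42 0.35 0.12 0.11
253 0.42 0.36 0.13 0.1
254 0.41 0.34 0.12 0.1
255 0.37 0.33 0.11 0.07
298 0.33 0.33 0.11 0.05
299 0.33 0.33 0.12 0.07
300 0.33 0.32 0.12 0.06
301 0.33 0.33 0.12 0.06
302 0.33 0.35 0.17 0.08
303 0.34 0.45 0.47 0.26
304 0.34 0.52 0.61 0.4
305 0.26 0.43 0.53 0.42
306 0.12 0.22 0.29 0.26
307 0.05 0.08 0.13 0.12
308 0.04 0.07 0.11 0.11
309 0.04 0.07 0.11 0.11
310 0.04 0.06 0.08 0.08
311 0.03 0.04 0.04 0.04
```

Run:
```python
from h import *
T=load('top0')
a=np.radians(-91.26);ex=np.array([np.cos(a),np.sin(a)]);ey=np.array([-ex[1],ex[0]])
# centreline point
c0=np.array([.52945,-.02885])
for nm,u,z,off in(('in',307.8,.08,90),('out',310.45,.08,98),('shelfend',187.8,.086,-274),('stop in',302.6,.092,74)):
    v=217 
    if nm=='stop in': v=199
    p=onz(T,u,v,z)[:2]; s=(p-c0)@ex; print(nm,p.round(4),'seat s=',(s-off/1000).round(4), 'seat',(c0+ex*(s-off/1000)).round(4),'rim',(c0+ex*(s-off/1000+.094)).round(4))
S=load('scene0')
seat=c0+ex*(.0)
```

```text
in [ 0.5255 -0.1803] seat s= 0.0615 seat [ 0.5281 -0.0903] rim [ 0.526  -0.1843]
out [ 0.5254 -0.1883] seat s= 0.0615 seat [ 0.5281 -0.0904] rim [ 0.526  -0.1843]
shelfend [0.5299 0.1831] seat s= 0.0621 seat [ 0.5281 -0.091 ] rim [ 0.526  -0.1849]
stop in [ 0.5794 -0.1645] seat s= 0.0605 seat [ 0.5281 -0.0894] rim [ 0.5261 -0.1833]
```

Request:
jog_arm([
  {"translation": [17,-17,0],"twist": 0.109},
  {"translation": [17,-17,0],"twist": 0.109},
  {"translation": [17,-17,0],"twist": 0.109},
  {"translation": [17,-17,0],"twist": 0.109},
  {"translation": [17,-17,0],"twist": 0.109},
  {"translation": [17,-17,0],"twist": 0.109},
  {"translation": [17,-17,0],"twist": 0.109},
  {"translation": [17,-17,0],"twist": 0.109},
  {"translation": [17,-17,0],"twist": 0.109},
  {"translation": [17,-17,0],"twist": 0.109},
  {"translation": [17,-17,0],"twist": 0.109},
  {"translation": [17,-17,0],"twist": 0.109},
  {"translation": [17,-17,0],"twist": 0.109},
  {"translation": [17,-17,0],"twist": 0.109},
  {"translation": [0,0,0],"twist": 0},
  {"translation": [0,0,0],"twist": 0},
], grip=0)

```text
time: 1.7
ee_pos: [0.4638, 0.3445, 0.2222]
eef_rot: [-0.146, -0.692, 0.692, 0.147]
ft_force: [0.0, 0.2, 0.7]
width: 0.0875
```

```bash
cat >> h.py <<'E'
from scipy.spatial.transform import Rotation as R
def st():
    s=read_state();m=R.from_quat(s['eef_rot']).as_matrix();print('t',round(s['time'],2),'p',np.round(s['ee_pos'],4),'jaw',round(np.degrees(np.arctan2(m[1,0],m[0,0])),2),'tilt',m[2].round(3),'q',np.round(s['joint_positions'],2),'F',np.round(s['ft_force'],1),'w',s['width']);return s
E
python3 -c "
from h import *
st()"
```

```text
t 1.7 p [0.4638 0.3445 0.2222] jaw 156.11 tilt [ 0.001 -1.     0.   ] q [-0.69  0.23 -0.04  1.59  0.01  1.32  2.  ] F [0.  0.2 0.7] w 0.08752978040448156
```

Jaw heading is 156.1°, as planned. I'll descend to z≈0.074 and close.

Request:
jog_arm([
  {"translation": [0,0,-25],"twist": 0},
  {"translation": [0,0,-25],"twist": 0},
  {"translation": [0,0,-25],"twist": 0},
  {"translation": [0,0,-25],"twist": 0},
  {"translation": [0,0,-20],"twist": 0},
  {"translation": [0,0,-14],"twist": 0},
  {"translation": [0,0,-8],"twist": 0},
  {"translation": [0,0,-6],"twist": 0},
  {"translation": [0,0,0],"twist": 0},
  {"translation": [0,0,0],"twist": 0},
])

```text
time: 2.7
ee_pos: [0.4642, 0.3452, 0.0753]
eef_rot: [0.146, 0.692, -0.692, -0.145]
ft_force: [-0.6, -0.2, 0.8]
width: 0.0869
```

Request:
jog_arm([
  {"translation": [0,0,0],"twist": 0},
  {"translation": [0,0,0],"twist": 0},
  {"translation": [0,0,0],"twist": 0},
  {"translation": [0,0,0],"twist": 0},
  {"translation": [0,0,0],"twist": 0},
  {"translation": [0,0,0],"twist": 0},
  {"translation": [0,0,0],"twist": 0},
  {"translation": [0,0,0],"twist": 0},
  {"translation": [0,0,0],"twist": 0},
  {"translation": [0,0,0],"twist": 0},
], grip=1, grip_force=25)

```text
time: 3.7
ee_pos: [0.4639, 0.3448, 0.0746]
eef_rot: [0.146, 0.692, -0.692, -0.146]
ft_force: [0.1, 0.3, -0.0]
width: 0.015
```

Request:
jog_arm([
  {"translation": [0,0,0],"twist": 0},
  {"translation": [0,0,0],"twist": 0},
  {"translation": [0,0,10],"twist": 0},
  {"translation": [0,0,20],"twist": 0},
  {"translation": [0,0,30],"twist": 0},
  {"translation": [0,0,30],"twist": 0},
  {"translation": [0,0,30],"twist": 0},
  {"translation": [0,0,20],"twist": 0},
  {"translation": [0,0,0],"twist": 0},
])

```text
time: 4.6
ee_pos: [0.465, 0.3458, 0.2183]
eef_rot: [0.147, 0.694, -0.69, -0.144]
ft_force: [-0.0, 0.4, -1.5]
width: 0.0119
```

Run:
```python
from h import *
st()
c=snap('scene','s1');cv2.imwrite('pics/s1z.png',cv2.resize(c['img'][150:270,330:480,::-1],None,fx=5,fy=5,interpolation=cv2.INTER_CUBIC))
```

```text
t 4.6 p [0.465  0.3458 0.2183] jaw 156.24 tilt [-0.002 -1.    -0.005] q [-0.69  0.23 -0.04  1.6   0.01  1.31  2.  ] F [-0.   0.4 -1.5] w 0.011932538641328932
```

View pics/s1z.png

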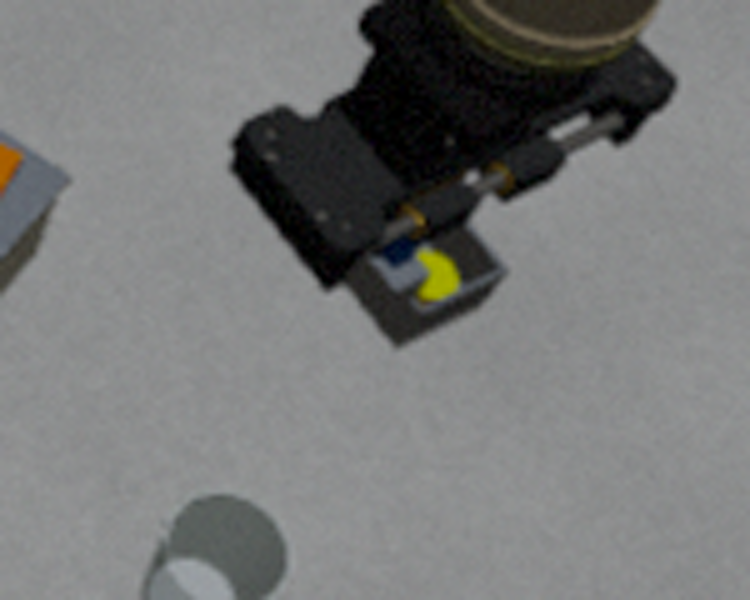

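Request:
jog_arm([
  {"translation": [3.4,-29.4,0],"twist": -0.0655},
  {"translation": [3.4,-29.4,0],"twist": -0.0655},
  {"translation": [3.4,-29.4,0],"twist": -0.0655},
  {"translation": [3.4,-29.4,0],"twist": -0.0655},
  {"translation": [3.4,-29.4,0],"twist": -0.0655},
  {"translation": [3.4,-29.4,0],"twist": -0.0655},
  {"translation": [3.4,-29.4,0],"twist": -0.0655},
  {"translation": [3.4,-29.4,0],"twist": -0.0655},
  {"translation": [3.4,-29.4,0],"twist": -0.0655},
  {"translation": [3.4,-29.4,0],"twist": -0.0655},
  {"translation": [3.4,-29.4,0],"twist": -0.0655},
  {"translation": [3.4,-29.4,0],"twist": -0.0655},
  {"translation": [3.4,-29.4,0],"twist": -0.0655},
  {"translation": [3.4,-29.4,0],"twist": -0.0655},
  {"translation": [3.4,-29.4,0],"twist": -0.0655},
  {"translation": [3.4,-29.4,0],"twist": -0.0655},
  {"translation": [3.4,-29.4,0],"twist": -0.0655},
  {"translation": [3.4,-29.4,0],"twist": -0.0655},
])

```text
time: 6.45
ee_pos: [0.5246, -0.1869, 0.2147]
eef_rot: [0.507, 0.493, -0.493, -0.507]
ft_force: [-1.0, -0.2, -2.9]
width: 0.0119
```

Request:
jog_arm([
  {"translation": [0,0,0],"twist": 0},
  {"translation": [0,0,0],"twist": 0},
  {"translation": [0,0,0],"twist": 0},
  {"translation": [0,0,0],"twist": 0},
])

```text
time: 6.85
ee_pos: [0.5252, -0.1836, 0.2146]
eef_rot: [-0.505, -0.495, 0.494, 0.505]
ft_force: [0.4, 0.6, -2.8]
width: 0.0113
```

Run:
```python
from h import *
st()
c=snap('scene','s2');cv2.imwrite('pics/s2z.png',cv2.resize(c['img'][80:230,150:340,::-1],None,fx=4,fy=4,interpolation=cv2.INTER_CUBIC))
c=snap('top','t2');cv2.imwrite('pics/t2z.png',cv2.resize(c['img'][150:280,220:380,::-1],None,fx=4,fy=4,interpolation=cv2.INTER_CUBIC))
```

```text
t 6.85 p [ 0.5252 -0.1836  0.2146] jaw 88.77 tilt [ 0.001 -1.    -0.   ] q [-0.15  0.19  0.46  1.68 -0.09  1.29  1.88] F [ 0.4  0.6 -2.8] w 0.011263173414557716
```

View pics/s2z.png

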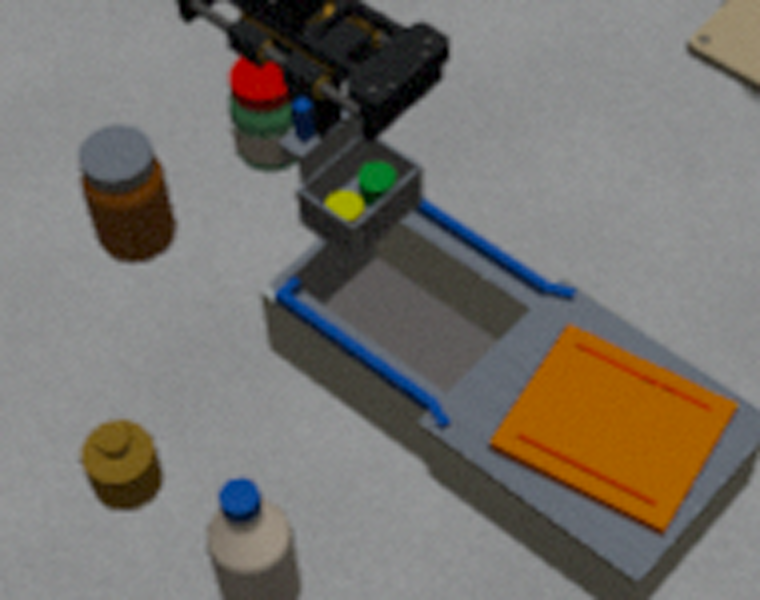

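View pics/t2z.png

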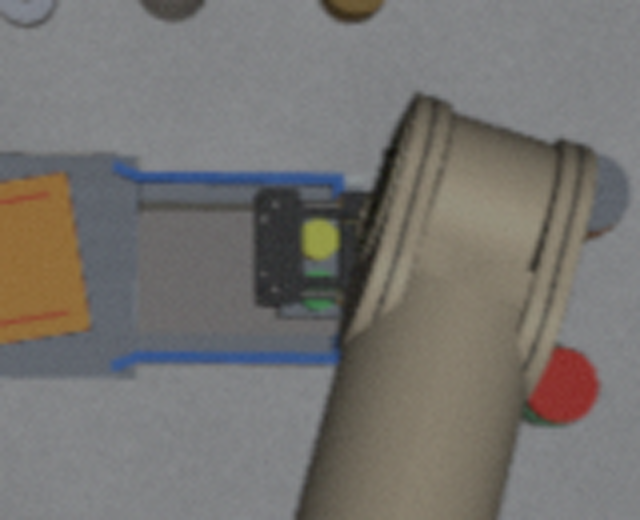

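Run:
```python
from h import *
a=np.radians(-91.26);ex=np.array([np.cos(a),np.sin(a),0]);ey=np.array([-ex[1],ex[0],0]);ez=np.array([0,0,1.])
rim=np.array([.526,-.1843,.08]); 
def ov(tag,pts,box,f,out):
    c=load(tag);u0,u1,v0,v1=box;im=cv2.resize(c['img'][v0:v1,u0:u1,::-1],None,fx=f,fy=f,interpolation=cv2.INTER_CUBIC)
    for p,col in pts:
        q=proj(c,p);x=(int((q[0]-u0+.5)*f),int((q[1]-v0+.5)*f));cv2.circle(im,x,2,col,-1)
    cv2.imwrite(out,im)
W=[(rim+ex*x+ey*y,(0,0,255)) for x in(-.004,.004) for y in(-.05,-.025,0,.025,.05)]
ov('scene0',W,(205,265,120,165),12,'pics/o1.png')
E=np.array([.5252,-.1836,.2146+.0105])
B=[(E+ex*(-.038+dx)+ey*dy+ez*(-.045),(0,0,255)) for dx in(-.028,.028) for dy in(-.038,.038)]+[(E+ex*dx+ey*.03+ez*(-.017),(0,255,255)) for dx in(-.011,.011)]+[(E+ex*11e-3+ey*.03+ez*(-.039),(0,255,255))]
ov('scene0',W,(205,265,120,165),12,'pics/o1.png')
ov('s2',B,(205,270,95,150),11,'pics/o2.png')
```

```text
(no output)
```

View pics/o1.png

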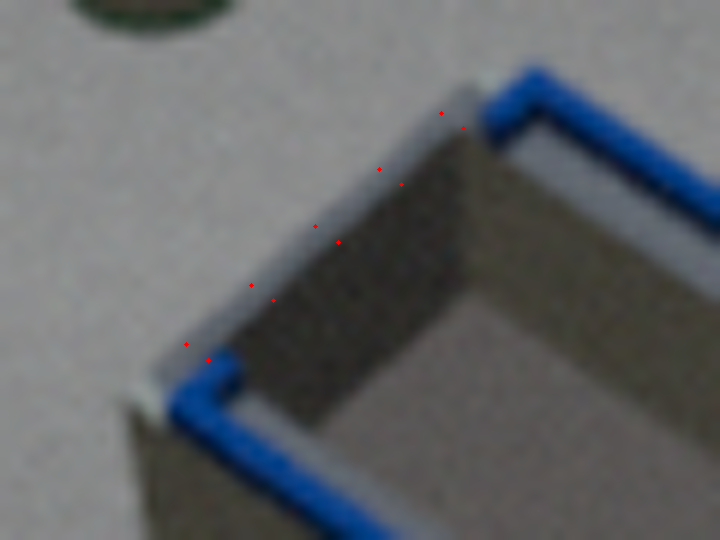

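View pics/o2.png

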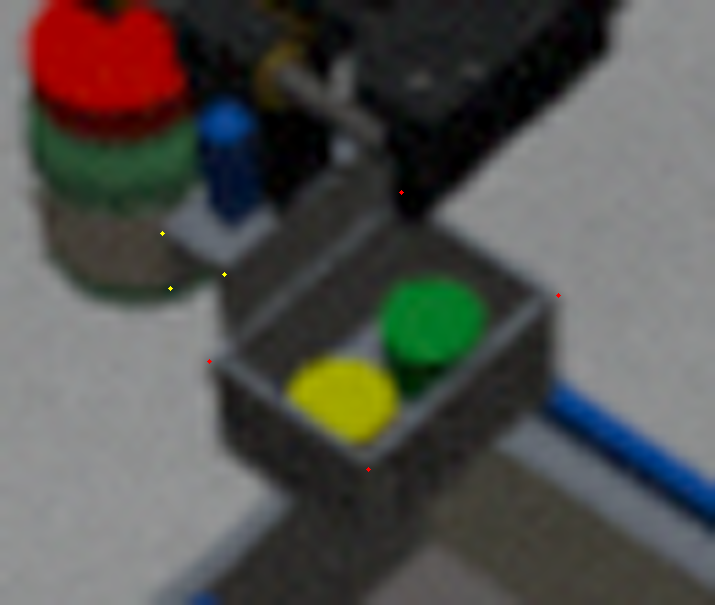

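Request:
jog_arm([
  {"translation": [0.5,-0.7,-20],"twist": 0},
  {"translation": [0,0,-20],"twist": 0},
  {"translation": [0,0,-20],"twist": 0},
  {"translation": [0,0,-20],"twist": 0},
  {"translation": [0,0,-12],"twist": 0},
  {"translation": [0,0,-4],"twist": 0},
  {"translation": [0,0,0],"twist": 0},
  {"translation": [0,0,0],"twist": 0},
  {"translation": [0,0,0],"twist": 0},
])

```text
time: 7.85
ee_pos: [0.5261, -0.1853, 0.1195]
eef_rot: [0.506, 0.495, -0.494, -0.505]
ft_force: [-0.4, 0.3, -2.4]
width: 0.0119
```

Run:
```python
from h import *
st()
c=snap('scene','s3');cv2.imwrite('pics/s3z.png',cv2.resize(c['img'][95:175,195:285,::-1],None,fx=7,fy=7,interpolation=cv2.INTER_CUBIC))
```

```text
t 7.85 p [ 0.5261 -0.1853  0.1195] jaw 88.69 tilt [-0.    -1.    -0.001] q [-0.12  0.28  0.44  1.79 -0.13  1.1   1.91] F [-0.4  0.3 -2.4] w 0.011854640595583929
```

View pics/s3z.png

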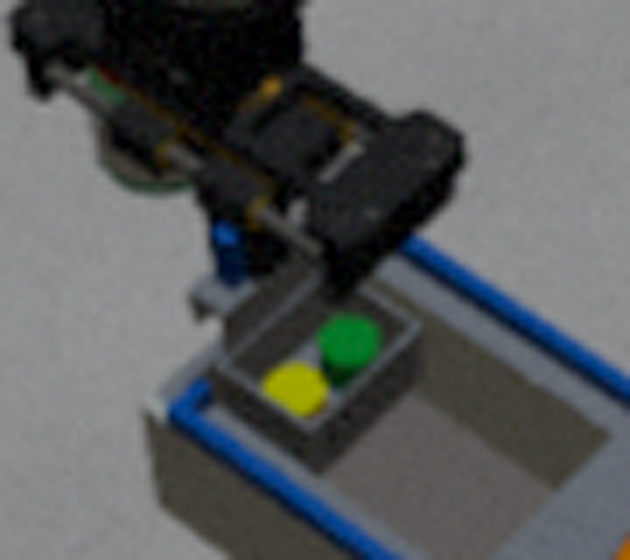

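Request:
jog_arm([
  {"translation": [0,0.5,-5],"twist": 0},
  {"translation": [0,0,-5],"twist": 0},
  {"translation": [0,0,-5],"twist": 0},
  {"translation": [0,0,0],"twist": 0},
])

```text
time: 8.3
ee_pos: [0.525, -0.1844, 0.1026]
eef_rot: [-0.505, -0.494, 0.495, 0.506]
ft_force: [-0.4, 0.7, -1.8]
width: 0.0117
```

Run:
```python
from h import *
st()
c=snap('scene','s4');cv2.imwrite('pics/s4z.png',cv2.resize(c['img'][115:165,205:265,::-1],None,fx=12,fy=12,interpolation=cv2.INTER_CUBIC))
```

```text
t 8.3 p [ 0.525  -0.1844  0.1026] jaw 88.7 tilt [ 0.    -1.     0.002] q [-0.12  0.3   0.44  1.81 -0.14  1.07  1.92] F [-0.4  0.7 -1.8] w 0.011729106394489774
```

View pics/s4z.png

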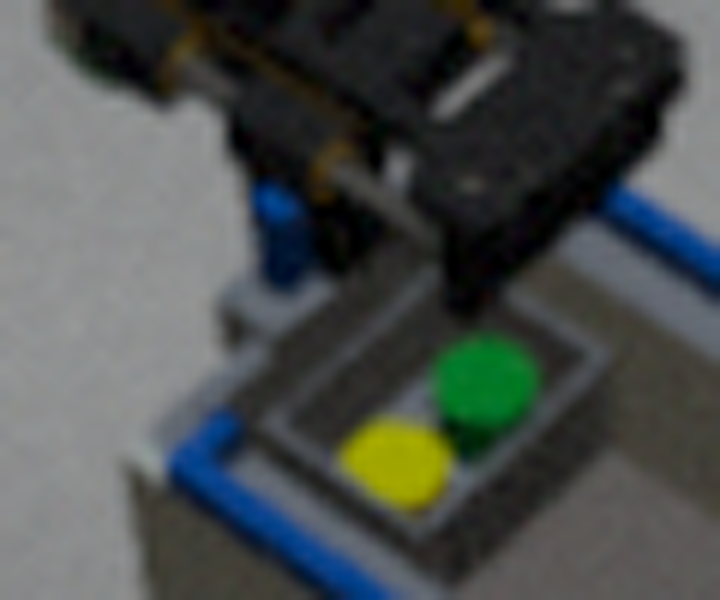

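Request:
jog_arm([
  {"translation": [0,0,-4],"twist": 0},
  {"translation": [0,0,-4],"twist": 0},
  {"translation": [0,0,-2],"twist": 0},
  {"translation": [0,0,-1],"twist": 0},
  {"translation": [0,0,0],"twist": 0},
])

```text
time: 8.85
ee_pos: [0.5255, -0.1846, 0.0924]
eef_rot: [-0.506, -0.494, 0.494, 0.506]
ft_force: [0.4, -0.7, -3.4]
width: 0.0117
```

Request:
jog_arm([
  {"translation": [0,0,-1],"twist": 0},
  {"translation": [0,0,-1],"twist": 0},
  {"translation": [0,0,0],"twist": 0},
  {"translation": [0,0,0],"twist": 0},
])

```text
time: 9.25
ee_pos: [0.5256, -0.1846, 0.0906]
eef_rot: [-0.506, -0.494, 0.494, 0.506]
ft_force: [0.6, -0.8, -2.4]
width: 0.0115
```

Request:
jog_arm([
  {"translation": [0,0,0],"twist": 0},
  {"translation": [0,0,0],"twist": 0},
  {"translation": [0,0,0],"twist": 0},
  {"translation": [0,0,0],"twist": 0},
  {"translation": [0,0,0],"twist": 0},
  {"translation": [0,0,0],"twist": 0},
], grip=0.4)

```text
time: 9.85
ee_pos: [0.5256, -0.1846, 0.0906]
eef_rot: [0.506, 0.494, -0.494, -0.506]
ft_force: [0.5, -0.2, 0.1]
width: 0.0493
```

Request:
jog_arm([
  {"translation": [0,0,5],"twist": 0},
  {"translation": [0,0,10],"twist": 0},
  {"translation": [0,0,20],"twist": 0},
  {"translation": [0,0,25],"twist": 0},
  {"translation": [0,0,25],"twist": 0},
  {"translation": [0,0,25],"twist": 0},
  {"translation": [0,20,0],"twist": 0},
  {"translation": [0,40,0],"twist": 0},
  {"translation": [0,40,0],"twist": 0},
  {"translation": [0,40,0],"twist": 0},
])

```text
time: 10.85
ee_pos: [0.5256, -0.0434, 0.2017]
eef_rot: [0.506, 0.494, -0.494, -0.506]
ft_force: [0.5, 0.2, 0.4]
width: 0.0521
```

Run:
```python
from h import *
st()
c=snap('scene','s5');cv2.imwrite('pics/s5z.png',cv2.resize(c['img'][95:215,195:345,::-1],None,fx=5,fy=5,interpolation=cv2.INTER_CUBIC))
c=snap('top','t5');cv2.imwrite('pics/t5z.png',cv2.resize(c['img'][170:260,180:330,::-1],None,fx=5,fy=5,interpolation=cv2.INTER_CUBIC))
```

```text
t 10.85 p [ 0.5256 -0.0434  0.2017] jaw 88.65 tilt [ 0.    -1.    -0.001] q [-0.33  0.12  0.35  1.77 -0.05  1.26  1.58] F [0.5 0.2 0.4] w 0.052126325805518736
```

View pics/s5z.png

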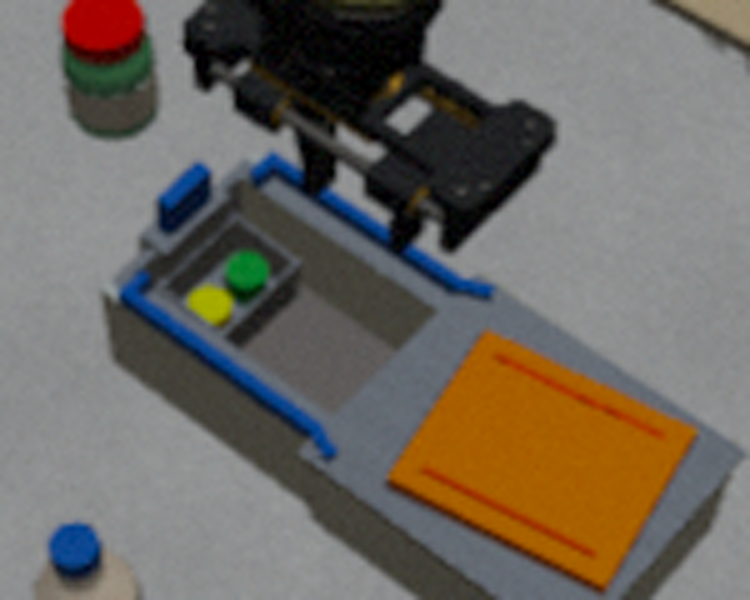

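View pics/t5z.png

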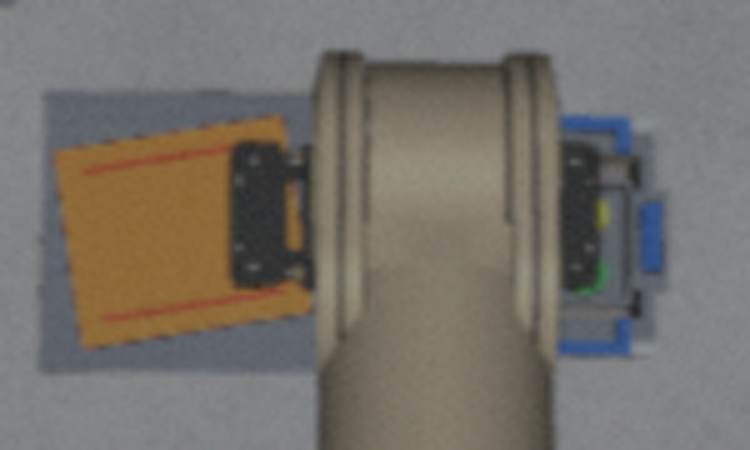

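Request:
jog_arm([
  {"translation": [0.63,17.4,0],"twist": -0.112},
  {"translation": [0.63,17.4,0],"twist": -0.112},
  {"translation": [0.63,17.4,0],"twist": -0.112},
  {"translation": [0.63,17.4,0],"twist": -0.112},
  {"translation": [0.63,17.4,0],"twist": -0.112},
  {"translation": [0.63,17.4,0],"twist": -0.112},
  {"translation": [0.63,17.4,0],"twist": -0.112},
  {"translation": [0.63,17.4,0],"twist": -0.112},
  {"translation": [0.63,17.4,0],"twist": -0.112},
  {"translation": [0.63,17.4,0],"twist": -0.112},
  {"translation": [0.63,17.4,0],"twist": -0.112},
  {"translation": [0.63,17.4,0],"twist": -0.112},
  {"translation": [0.63,17.4,0],"twist": -0.112},
  {"translation": [0.63,17.4,0],"twist": -0.112},
  {"translation": [0,0,0],"twist": 0},
  {"translation": [0,0,0],"twist": 0},
  {"translation": [0,0,0],"twist": 0},
], grip=0.2)

```text
time: 12.65
ee_pos: [0.5347, 0.1976, 0.2009]
eef_rot: [0.707, -0.007, 0.007, -0.707]
ft_force: [-1.2, -0.2, 0.6]
width: 0.0701
```

Run:
```python
from h import *
st()
T=snap('top','t6');S=snap('scene','s6')
cv2.imwrite('pics/t6z.png',cv2.resize(T['img'][170:260,150:330,::-1],None,fx=4.4,fy=4.4,interpolation=cv2.INTER_CUBIC))
pt,_,_=softc(T,(304,318,206,226),'blue',.4);ps,_,_=softc(S,(224,240,124,145),'blue',.4)
p,e=tri(T,pt,S,ps);print('handle',p,e)
```

```text
t 12.65 p [0.5347 0.1976 0.2009] jaw -1.11 tilt [ 0. -1. -0.] q [-0.69  0.22  0.3   1.66 -0.07  1.27 -0.4 ] F [-1.2 -0.2  0.6] w 0.07009282205124151
handle [ 0.52486195 -0.18392242  0.10437893] 0.0010851990195796329
```

View pics/t6z.png

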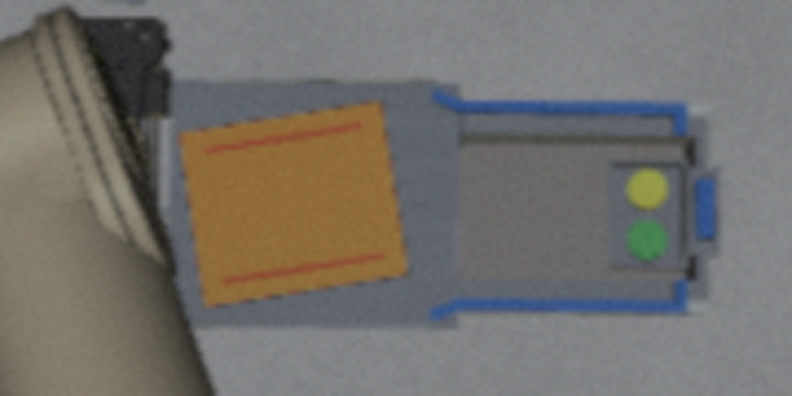

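Request:
jog_arm([
  {"translation": [0,3,-20],"twist": 0},
  {"translation": [0,0,-25],"twist": 0},
  {"translation": [0,0,-25],"twist": 0},
  {"translation": [0,0,-20],"twist": 0},
  {"translation": [0,0,-12],"twist": 0},
  {"translation": [0,0,-6],"twist": 0},
  {"translation": [0,0,-3],"twist": 0},
  {"translation": [0,0,0],"twist": 0},
  {"translation": [0,0,0],"twist": 0},
  {"translation": [0,0,0],"twist": 0},
])

```text
time: 13.75
ee_pos: [0.5348, 0.2022, 0.0903]
eef_rot: [-0.707, 0.007, -0.007, 0.707]
ft_force: [-0.3, 0.5, 0.1]
width: 0.0698
```

Request:
jog_arm([
  {"translation": [0,-5,0],"twist": 0},
  {"translation": [0,-5,0],"twist": 0},
  {"translation": [-0.2,-5,0],"twist": 0},
  {"translation": [-0.1,-5,0],"twist": 0},
  {"translation": [-0.1,-5,0],"twist": 0},
  {"translation": [-0.1,-5,0],"twist": 0},
  {"translation": [-0.1,-5,0],"twist": 0},
  {"translation": [-0.1,-5,0],"twist": 0},
  {"translation": [-0.1,-5,0],"twist": 0},
  {"translation": [-0.1,-5,0],"twist": 0},
  {"translation": [-0.1,-5,0],"twist": 0},
  {"translation": [-0.1,-5,0],"twist": 0},
  {"translation": [-0.1,-5,0],"twist": 0},
  {"translation": [0,0,0],"twist": 0},
])

```text
time: 15.15
ee_pos: [0.5364, 0.1418, 0.0918]
eef_rot: [-0.705, 0.003, -0.009, 0.71]
ft_force: [9.9, 16.2, 0.8]
width: 0.0696
```

```bash
cat > look.py <<'E'
from h import *
import sys
n=sys.argv[1]
st()
S=snap('scene','s'+n);T=snap('top','t'+n)
a=cv2.resize(S['img'][95:245,195:375,::-1],None,fx=4,fy=4,interpolation=cv2.INTER_CUBIC)
cv2.imwrite(f'pics/s{n}z.png',a)
cv2.imwrite(f'pics/t{n}z.png',cv2.resize(T['img'][160:270,150:330,::-1],None,fx=4,fy=4,interpolation=cv2.INTER_CUBIC))
for nm,c,bx in(('top',T,(185,312,180,250)),('scene',S,(205,345,115,240))):
    m=cv2.inRange(cv2.cvtColor(c['img'],cv2.COLOR_RGB2HSV),(4,110,30),(22,255,255));k=np.zeros_like(m);k[bx[2]:bx[3],bx[0]:bx[1]]=1;m*=k
    cs=cv2.findContours(m,0,2)[0]
    if not cs: continue
    cn=max(cs,key=cv2.contourArea);r=cv2.minAreaRect(cn);q=[onz(c,*b,.095)[:2].round(4).tolist() for b in cv2.boxPoints(r)]
    print(nm,'area',m.sum()//255,'c',onz(c,*r[0],.092).round(4),q)
E
python3 look.py 7
```

```text
t 15.15 p [0.5364 0.1418 0.0918] jaw -0.95 tilt [ 0.008 -1.     0.007] q [-0.61  0.29  0.31  1.83 -0.11  1.03 -0.27] F [ 9.9 16.2  0.8] w 0.06961735342474759
top area 1538 c [0.5233 0.054  0.092 ] [[0.5827, 0.1152], [0.5811, -0.0084], [0.464, -0.0068], [0.4657, 0.1156]]
scene area 1212 c [0.5225 0.036  0.092 ] [[0.5832, -0.0102], [0.4445, -0.0113], [0.4644, 0.0848], [0.5979, 0.0817]]
```

View pics/s7z.png

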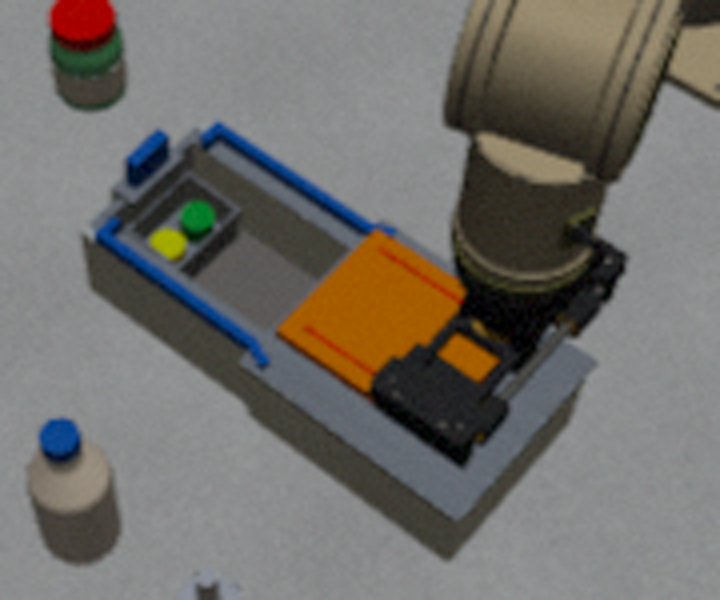

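View pics/t7z.png

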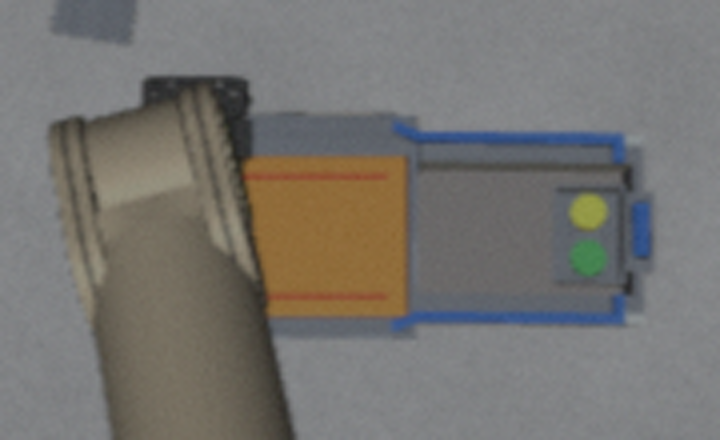

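The cover is now square but about 8 mm off toward the robot, touching the near guide. I'll drag it +x by friction while keeping light pressure on it.

Request:
jog_arm([
  {"translation": [2,0,0],"twist": 0},
  {"translation": [2,0,0],"twist": 0},
  {"translation": [2,0,0],"twist": 0},
  {"translation": [2,0,0],"twist": 0},
  {"translation": [0,0,0],"twist": 0},
])

```text
time: 15.75
ee_pos: [0.5412, 0.137, 0.0896]
eef_rot: [-0.707, 0.007, -0.007, 0.707]
ft_force: [-0.5, 4.7, 3.8]
width: 0.0695
```

```bash
python3 look.py 8
```

```text
t 15.75 p [0.5412 0.137  0.0896] jaw -1.16 tilt [-0. -1.  0.] q [-0.6   0.3   0.32  1.81 -0.11  1.04 -0.26] F [-0.5  4.7  3.8] w 0.0695441462551971
top area 1531 c [0.5262 0.0495 0.092 ] [[0.5857, 0.1092], [0.5841, -0.0114], [0.4669, -0.0098], [0.4686, 0.1097]]
scene area 1245 c [0.5276 0.0316 0.092 ] [[0.586, -0.0171], [0.4485, -0.0138], [0.4719, 0.0829], [0.604, 0.0757]]
```

View pics/t8z.png

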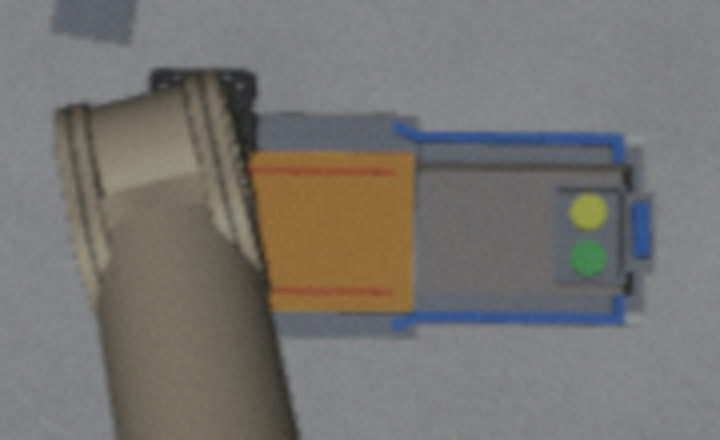

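Request:
jog_arm([
  {"translation": [1.5,-1,0],"twist": 0},
  {"translation": [1.5,-1,0],"twist": 0},
  {"translation": [1.5,-1,0],"twist": 0},
  {"translation": [0,-3,0],"twist": 0},
  {"translation": [0,-4,0],"twist": 0},
  {"translation": [-0.1,-4,0],"twist": 0},
  {"translation": [-0.1,-4,0],"twist": 0},
  {"translation": [-0.1,-4,0],"twist": 0},
  {"translation": [-0.1,-4,0],"twist": 0},
  {"translation": [-0.1,-4,0],"twist": 0},
  {"translation": [0,0,0],"twist": 0},
])

```text
time: 16.95
ee_pos: [0.5453, 0.1061, 0.0896]
eef_rot: [0.707, -0.007, 0.007, -0.707]
ft_force: [-0.8, 0.4, 0.2]
width: 0.0698
```

```bash
python3 look.py 9
```

```text
t 16.95 p [0.5453 0.1061 0.0896] jaw -1.2 tilt [ 0. -1. -0.] q [-0.56  0.3   0.33  1.82 -0.11  1.04 -0.21] F [-0.8  0.4  0.2] w 0.06982072371595194
top area 1447 c [0.5318 0.0148 0.092 ] [[0.5913, 0.073], [0.5898, -0.0447], [0.4725, -0.0428], [0.474, 0.0738]]
scene area 1177 c [ 0.5309 -0.0022  0.092 ] [[0.5891, -0.0488], [0.453, -0.047], [0.4754, 0.0472], [0.6063, 0.0415]]
```

View pics/t9z.png

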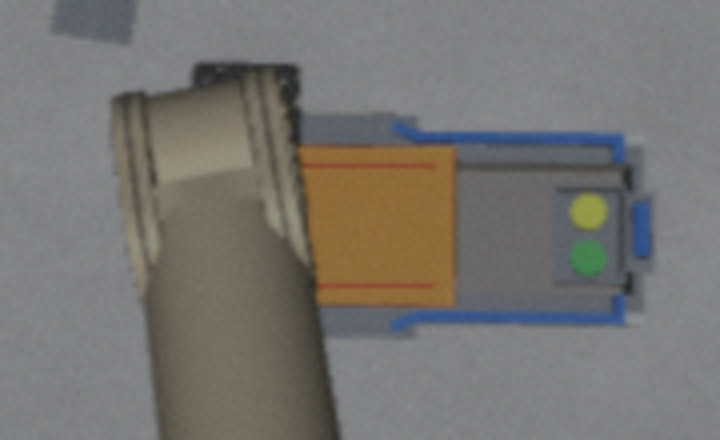

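Request:
jog_arm([
  {"translation": [-0.2,-4,0],"twist": 0},
  {"translation": [-0.2,-4,0],"twist": 0},
  {"translation": [-0.2,-4,0],"twist": 0},
  {"translation": [-0.2,-4,0],"twist": 0},
  {"translation": [-0.2,-4,0],"twist": 0},
  {"translation": [-0.2,-4,0],"twist": 0},
  {"translation": [-0.2,-4,0],"twist": 0},
  {"translation": [-0.2,-4,0],"twist": 0},
  {"translation": [-0.2,-4,0],"twist": 0},
  {"translation": [-0.1,-4,0],"twist": 0},
  {"translation": [-0.1,-4,0],"twist": 0},
  {"translation": [-0.1,-4,0],"twist": 0},
  {"translation": [-0.1,-4,0],"twist": 0},
  {"translation": [-0.1,-4,0],"twist": 0},
  {"translation": [-0.1,-4,0],"twist": 0},
  {"translation": [-0.1,-4,0],"twist": 0},
  {"translation": [-0.1,-4,0],"twist": 0},
  {"translation": [-0.1,-4,0],"twist": 0},
  {"translation": [0,0,0],"twist": 0},
])

```text
time: 18.95
ee_pos: [0.5425, 0.0341, 0.0896]
eef_rot: [0.707, -0.007, 0.007, -0.707]
ft_force: [-0.5, 0.0, 0.1]
width: 0.0698
```

```bash
python3 look.py 10
```

```text
t 18.95 p [0.5425 0.0341 0.0896] jaw -1.19 tilt [ 0. -1. -0.] q [-0.47  0.28  0.37  1.85 -0.11  1.03 -0.07] F [-0.5  0.   0.1] w 0.06982443645200548
top area 1208 c [ 0.5277 -0.0694  0.092 ] [[0.587, -0.0236], [0.5858, -0.1172], [0.4685, -0.1146], [0.4698, -0.0218]]
scene area 958 c [ 0.5305 -0.0775  0.092 ] [[0.5879, -0.1162], [0.4567, -0.1173], [0.4756, -0.0355], [0.6026, -0.0377]]
```

View pics/t10z.png

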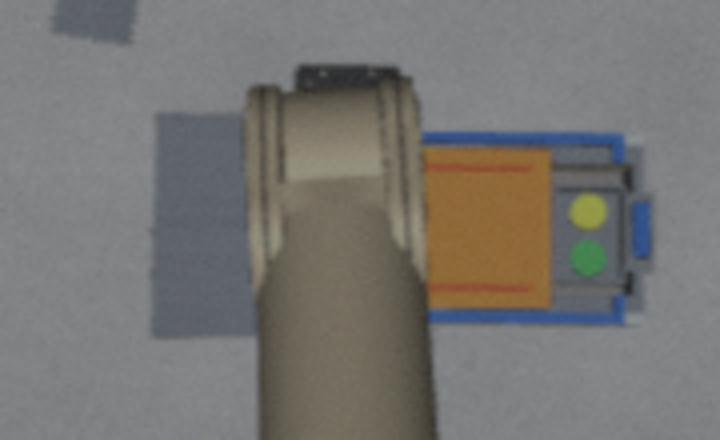

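View pics/s10z.png

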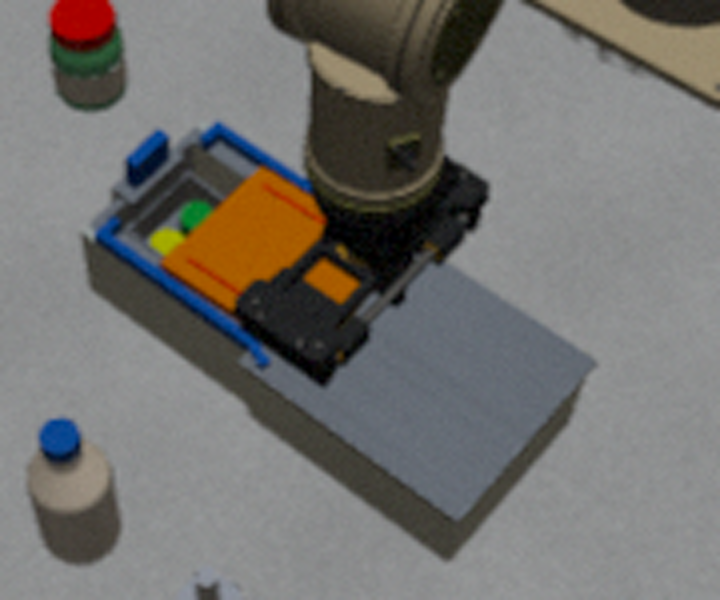

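The cover is centred between the lips, but the fingers sit about 12 mm off-centre and would come close to the guide. I'll back off, re-centre, narrow the opening slightly and finish the push.

Request:
jog_arm([
  {"translation": [0,4,0],"twist": 0},
  {"translation": [0,4,0],"twist": 0},
  {"translation": [-6,0,0],"twist": 0},
  {"translation": [-6.5,0,-1],"twist": 0},
  {"translation": [0,0,0],"twist": 0},
  {"translation": [0,-4,0],"twist": 0},
  {"translation": [0,-4,0],"twist": 0},
  {"translation": [-0.1,-4,0],"twist": 0},
  {"translation": [-0.1,-4,0],"twist": 0},
  {"translation": [-0.1,-4,0],"twist": 0},
  {"translation": [-0.1,-4,0],"twist": 0},
  {"translation": [-0.1,-4,0],"twist": 0},
  {"translation": [-0.1,-4,0],"twist": 0},
  {"translation": [-0.1,-4,0],"twist": 0},
  {"translation": [0,0,0],"twist": 0},
], grip=0.28)

```text
time: 20.55
ee_pos: [0.5293, 0.0062, 0.0886]
eef_rot: [0.707, -0.007, 0.007, -0.707]
ft_force: [0.4, -0.0, -0.3]
width: 0.0625
```

```bash
python3 look.py 11
```

```text
t 20.55 p [0.5293 0.0062 0.0886] jaw -1.19 tilt [ 0. -1. -0.] q [-0.44  0.25  0.39  1.89 -0.11  1.02 -0.03] F [ 0.4 -0.  -0.3] w 0.06254389292735664
top area 1120 c [ 0.5273 -0.1011  0.092 ] [[0.5865, -0.0598], [0.5855, -0.1444], [0.4682, -0.1415], [0.4693, -0.0577]]
scene area 985 c [ 0.5293 -0.085   0.092 ] [[0.5904, -0.1444], [0.4646, -0.1691], [0.4711, -0.0224], [0.5917, -0.0051]]
```

View pics/s11z.png

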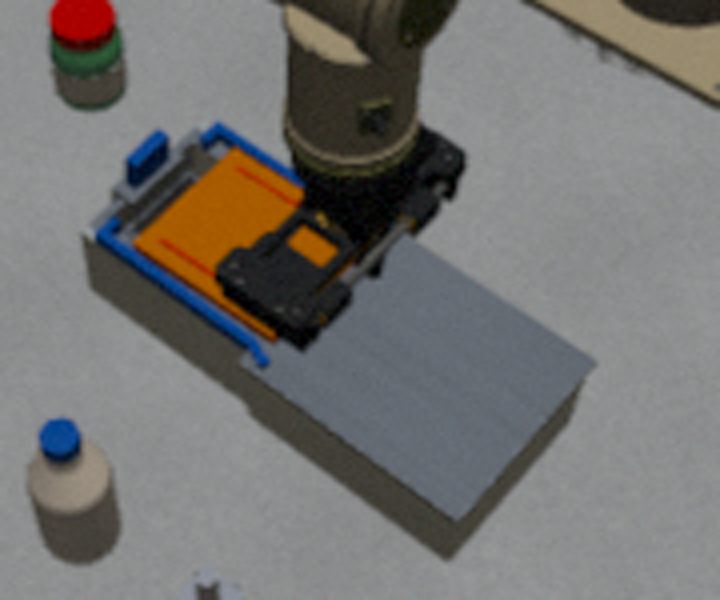

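Request:
jog_arm([
  {"translation": [-0.1,-3,0],"twist": 0},
  {"translation": [-0.1,-3,0],"twist": 0},
  {"translation": [-0.1,-3,0],"twist": 0},
  {"translation": [0,-3,0],"twist": 0},
  {"translation": [0,-2,0],"twist": 0},
  {"translation": [0,-1,0],"twist": 0},
  {"translation": [0,0,0],"twist": 0},
  {"translation": [0,0,0],"twist": 0},
])

```text
time: 21.45
ee_pos: [0.5291, -0.0082, 0.0886]
eef_rot: [0.707, -0.007, 0.007, -0.707]
ft_force: [-0.9, -0.1, -0.7]
width: 0.0629
```

```bash
python3 look.py 12
```

```text
t 21.45 p [ 0.5291 -0.0082  0.0886] jaw -1.15 tilt [ 0. -1. -0.] q [-0.42  0.25  0.4   1.89 -0.11  1.02  0.  ] F [-0.9 -0.1 -0.7] w 0.06287598710515707
top area 1019 c [ 0.5255 -0.1176  0.092 ] [[0.5833, -0.0778], [0.5822, -0.1594], [0.4679, -0.1565], [0.469, -0.0757]]
scene area 976 c [ 0.5299 -0.0973  0.092 ] [[0.5901, -0.1583], [0.4644, -0.1821], [0.4728, -0.0332], [0.5932, -0.0169]]
```

View pics/s12z.png

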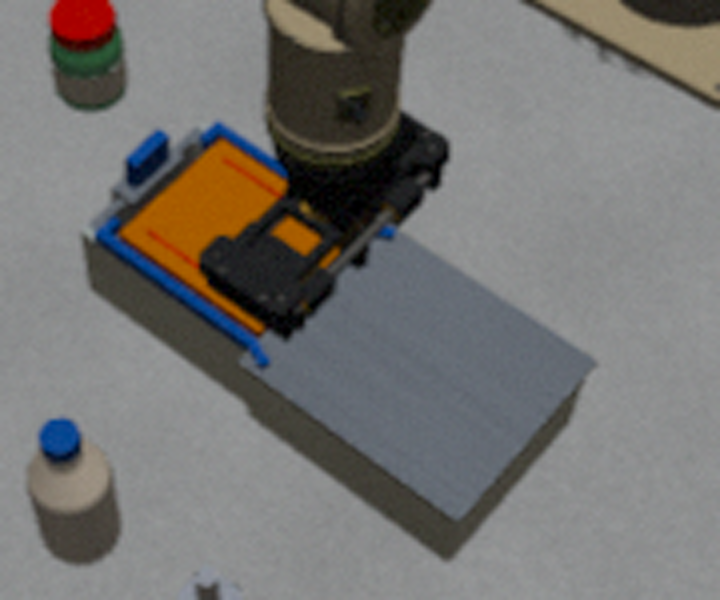

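View pics/t12z.png

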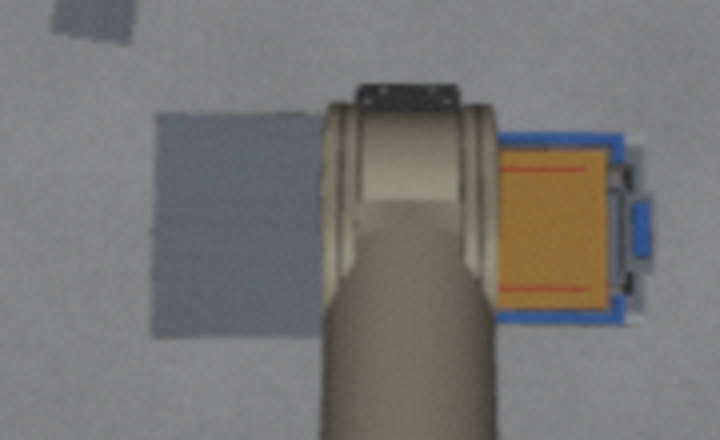

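Request:
jog_arm([
  {"translation": [0,-1,0],"twist": 0},
  {"translation": [0,-1,0],"twist": 0},
  {"translation": [0,-1,0],"twist": 0},
  {"translation": [0,0,0],"twist": 0},
  {"translation": [0,0,0],"twist": 0},
])

```text
time: 22.05
ee_pos: [0.5291, -0.0111, 0.0886]
eef_rot: [0.707, -0.007, 0.007, -0.707]
ft_force: [0.0, 1.0, 1.0]
width: 0.0624
```

Request:
jog_arm([
  {"translation": [0,5,0],"twist": 0},
  {"translation": [0,15,10],"twist": 0},
  {"translation": [0,35,20],"twist": 0},
  {"translation": [0,45,15],"twist": 0},
  {"translation": [0,45,10],"twist": 0},
  {"translation": [0,45,0],"twist": 0},
  {"translation": [0,30,0],"twist": 0},
  {"translation": [0,0,0],"twist": 0},
])

```text
time: 22.85
ee_pos: [0.5277, 0.2147, 0.1433]
eef_rot: [-0.707, 0.005, -0.004, 0.708]
ft_force: [-0.4, 0.1, -0.3]
width: 0.0626
```

```bash
python3 look.py 13
python3 - <<'E'
import cv2
a=cv2.imread('pics/s13.png');cv2.imwrite('pics/s13z.png',cv2.resize(a[115:195,205:305],None,fx=7.5,fy=7.5,interpolation=cv2.INTER_CUBIC))
E
```

```text
t 22.85 p [0.5277 0.2147 0.1433] jaw -0.74 tilt [-0.    -1.     0.001] q [-0.69  0.27  0.27  1.73 -0.08  1.16 -0.42] F [-0.4  0.1 -0.3] w 0.06259051274741152
top area 1781 c [ 0.5274 -0.092   0.092 ] [[0.587, -0.0236], [0.5852, -0.1625], [0.4679, -0.1595], [0.4698, -0.0218]]
scene area 1575 c [ 0.5291 -0.0917  0.092 ] [[0.59, -0.1611], [0.462, -0.1854], [0.4716, -0.0195], [0.5935, -0.0035]]
```

View pics/s13z.png

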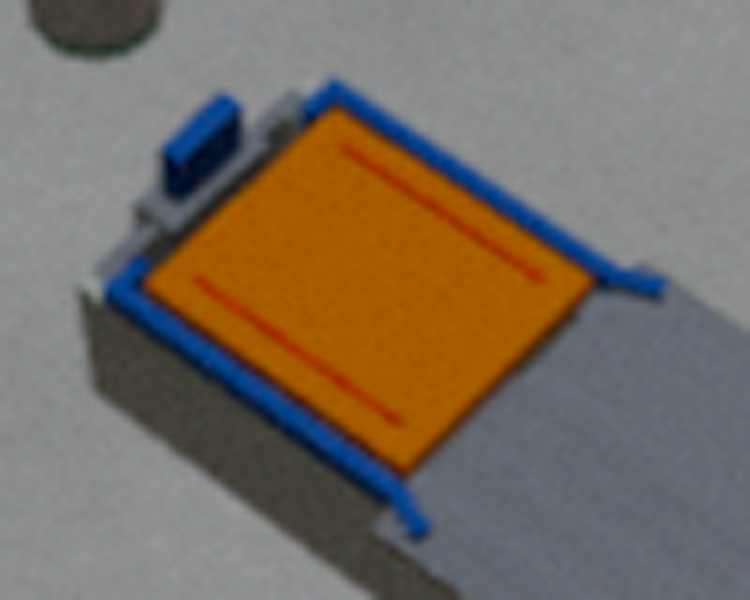

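View pics/t13z.png

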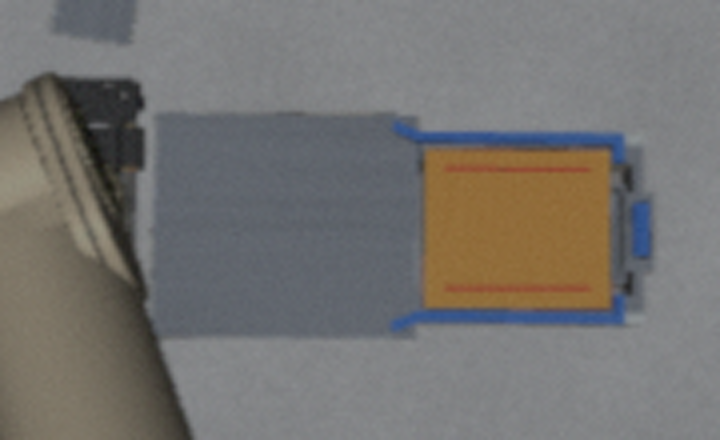

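Next check is the cover's height: triangulate its red stripes, with the initial frame (top face at 98 mm) as reference. Seated, the top face should be at 92 mm.

Run:
```python
from h import *
def stripes(c,bx):
    u0,u1,v0,v1=bx
    im=c['img'][v0:v1,u0:u1].astype(float)
    r=im[...,1]/(im[...,0]+1)   # G/R: orange higher, red lower
    hs=cv2.cvtColor(c['img'][v0:v1,u0:u1],cv2.COLOR_RGB2HSV); org=((hs[...,0]<=24)&(hs[...,1]>100)).astype(np.uint8)
    org=cv2.erode(cv2.morphologyEx(org,cv2.MORPH_CLOSE,np.ones((3,3))),np.ones((3,3)),iterations=1)>0
    med=np.median(r[org]); w=np.where(org,np.clip(med-r-.06,0,None),0)
    n,l,s,_=cv2.connectedComponentsWithStats((w>0).astype(np.uint8),connectivity=8)
    ids=np.argsort(-s[1:,4])[:2]+1; out=[]
    for i in ids:
        v,u=np.nonzero(l==i);ww=w[v,u];out.append(((u*ww).sum()/ww.sum()+u0,(v*ww).sum()/ww.sum()+v0,s[i,4]))
    return out
for t,s,bt,bs in(('top0','scene0',(186,250,188,246),(265,345,155,220)),('t13','s13',(240,312,188,244),(210,300,118,190))):
    A=stripes(load(t),bt);B=stripes(load(s),bs);print(np.round(A,2).tolist(),np.round(B,2).tolist())
    for a in A:
        p=min((tri(load(t),a[:2],load(s),b[:2])for b in B),key=lambda q:q[1]);print(p[0].round(4),round(p[1],4))
```

```text
[[213.49, 201.06, 70.0], [218.28, 230.63, 62.0]] [[310.41, 173.78, 74.0], [295.83, 196.72, 71.0]]
[0.5766 0.1035 0.098 ] 0.0023
[0.4874 0.0902 0.0974] 0.001
[[279.14, 231.7, 73.0], [278.56, 201.87, 58.0]] [[244.18, 161.29, 65.0], [263.73, 143.05, 61.0]]
[ 0.4815 -0.0912  0.0902] 0.0011
[ 0.5722 -0.0923  0.0918] 0.0017
```

Run:
```python
from h import *
T=load('t13');S=load('s13')
pt,_,_=softc(T,(304,318,206,226),'blue',.4);ps,_,_=softc(S,(224,240,124,145),'blue',.4)
print('handle',tri(T,pt,S,ps)); st()
d=cv2.absdiff(load('scene0')['img'],S['img']).max(2); print('changed px outside',(d[:,:195]>60).sum())
print(close_job())
```

```text
handle (array([ 0.5247842 , -0.18403302,  0.10403828]), np.float64(0.001339093019066298))
t 22.95 p [0.5288 0.2092 0.1433] jaw -1.08 tilt [-0.    -1.    -0.001] q [-0.69  0.27  0.27  1.73 -0.08  1.16 -0.41] F [ 0.6 -0.9 -0. ] w 0.06266080169706051
changed px outside 0
the job is handed in; nothing more can be done
None
```

The basket is hung on the end wall and the cover is seated in the recess. I handed the job in at about 23 s of the 69 s allowed; no verdict is reported.

- **Basket:** I gripped it by its blue block, turned it about 67° and lowered its lip over the wall, then let go. The last check put the block's centre about 1 mm from the wall's middle in both directions. It read about 24 mm above the rim, where 21 mm is nominal and 15–27 mm is allowed. The two cameras gave a similar 2–3 mm overestimate before I moved anything. It looked upright in the pictures; I did not measure its tilt.
- **Cover:** I pushed it along the shelf from behind with the two fingers. It squared itself up but touched the near guide about 8 mm off-centre, so I eased it sideways and re-centred the fingers before the final push.
    - **Height:** the top face dropped from about 98 mm to 90–92 mm (92 mm is nominal when seated).
    - **Position:** its centre is within about 2 mm of the recess centre.
    - **Level:** I judged the tilt only by eye and from the two stripe heights, which differ by 1.6 mm. That is within the measuring noise, but on its own it does not prove the 0.02 rad limit is met.
- **Bystanders and arm:** The left part of the scene picture (left of the trough) did not change. I checked the other bystanders only in the pictures, where I saw no movement. The arm ended clear of everything, with the wrist force near zero.

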